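# Spread a retaining ring with circlip pliers and hold it at the spindle groove

## Robot

A 6-joint arm with a two-finger parallel gripper is mounted at the origin on the work surface. World frame = base frame: x ahead of the robot, y to its left, z up, the work surface at z = 0. Lengths are in mm, angles in degrees, forces in N, time in s.
With the tool pointing down it reaches from about 350 to 850 mm from the base axis. Payload 8.1 kg.
Tool frame: the origin (TCP) lies on the centre line of the jaws, within the pads' length; the fingertips stand 8 mm ahead of it and the grasp point (between the pads) lies 11 mm behind it; x points along the fingers, z is the direction in which the jaws open and shut, and the axes are right-handed (so a half turn about x gives the same grasp; the last joint's range is limited). The gripper opens to 85 mm and grips with 20 to 120 N. Pads are 22 mm wide; open, the fingers measure 114 mm over their backs; the gripper's body (76 mm by 85 mm) begins 54 mm behind the grasp point. The pads swing forward as they close: fully open they stand 13 mm farther back than shut.
Start: joints at [71.368, 7.471, 85.268, -0, 87.261, -4.893], TCP at [142.483, 582.841, 239.292] pointing down, gripper open.
Joint ranges: [-169.43, 169.43], [-51.17, 129.36], [1.28, 143.12], [-76.62, 256.62], [0, 156.53], [-152.29, 152.29]. Speed limits (degrees/s): [136.94, 136.94, 159.86, 180, 180, 180].

## Interface

Orientations are given as [roll, pitch, yaw] about the fixed x, y, z axes, in that order (R = Rz(yaw) Ry(pitch) Rx(roll)).
In Python, from bench import r, vision, order gives the robot as it stands. The module is installed in compiled form; this text tells all that it offers.
- The arm moves only by the shell command python3 -m jog 'ROWS' [FORCE]. ROWS is JSON, a list of rows, each a list of 3 entries, a list of its own where there are three numbers: the shift along the world's x, y, z in m, then the turn, a rotation vector about the world's x, y, z in rad, then the opening, from -1 (shut) to 1 (fully open). A call has 1 to 5 rows; each row is the pose to reach, as a shift and turn from the pose commanded when the call began; what a row does not reach only later rows make up. A row lasts 1/12 s, in which the tool goes at most 41.7 mm and 7.16 degrees, less where a joint would pass 70% of its speed; a pose out of reach is approached as far as the arm can. A call with a gripper value outside its range is refused whole. The fingers move at their own pace and stop on an object; FORCE is the grip in N (left out, the last holds). Time passes only in rows, so rows that repeat a pose let the fingers close. It gives the time, the measured TCP pose, the force and the opening at its end, in the units of the state.
- r.sense(): the state, without advancing time (a new reading comes with each control period).
- vision.snapshot(name): name is "side" or "top"; returns the picture (480x640x3 uint8, red, green, blue); there is no depth.
- vision.camera_model(name): a dict with "fov_y" (degrees; the focal length in pixels is half the picture's height over the tangent of half this angle, whatever the lens; pixels are square), "cx", "cy" (the principal point, pixels), "world_to_cam" (4x4, takes a point from world to camera coordinates). Camera axes: x right, y down, z forward; pixel columns grow to the right and rows downward; lengths in mm; the calibration is good to about 2 mm. A picture is of the moment at which its call begins. camera_model takes no time and is no camera call.
- order.hand_in(): hands the job in, once; it reports no verdict.
The state is a dict: "time": time; "joint_pos": joint angles; "qd": joint speeds; "joint_efforts": joint torques, N m; "tool_pos": TCP position; "tcp_rot": TCP orientation; "ft_force": force on the tool from outside, world axes, zero at the start; "wrist_torque": the same for the moment, N m; "finger_gap": finger opening in mm.
Only numpy, scipy, OpenCV 4.12 (cv2) and the standard library are available. Lean on these libraries where they do the work, as an engineer would, in place of code of your own. Each camera call takes 0.05 s, during which the arm holds its last target.

## Task

The centrifuge's rotor is back on its spindle and needs its retaining ring, which waits on the tips of the circlip pliers standing in the tool rest. Squeeze the pliers fully so that they spread the ring, carry the spread ring over the top of the spindle and slide it down, level, until it surrounds the groove just above the rotor's boss. Finish while holding it there, with the pliers still gripped and squeezed and the ring still spread around the groove, and leave the other things on the bench alone.

Things in the scene. Friction and masses are not known exactly. Their poses are not given: they have to be found in the camera images.
- pliers_grip (a point): Steel circlip pliers, 185 mm long, 0.25 kg, standing nose down in the rest, leaning 0.16 rad towards the robot. Point to grip: midway between the grey handle sleeves. Own z runs up the pliers, y from handle to handle (close the fingers along it), x towards the ring. Sleeves: 12 mm thick (x), straight from 56 mm below to 32 mm above this point; 55 mm over both at rest, 36 mm squeezed.
- pliers_left (a joint): Swing of one pliers half about the joint pin (90 mm below pliers_grip), rad: 0 at rest, 0.11 fully squeezed at the built-in stop; the other half moves alike. Spring-loaded: about 6 N a side at the stop; grip with 50 N or more. Squeezing spreads the tips, which then carry the ring by its spring force; eased off, the ring drops. The sleeves may slip a few mm along the fingers while closing.
- pliers_tips (a point): Midway between the shoulders of the pliers' tips, 150 mm below pliers_grip along own z; same axes. The ring's upper face lies against the shoulders; 3 mm pins reach 5 mm below them through the lugs' holes. From here the ring's centre lies along own +x, 25 mm at rest and 24 mm when spread, and 1.5 mm lower. Jaws are 9 mm thick along x.
- ring_centre (a point): Dark steel retaining ring (circlip), an open C, 3 mm thick, 43 mm over all, with two holed lugs on its -x side, on the pliers' tips. Point: centre of its bore, at half its thickness; own z is the ring's axis (up), +x points away from lugs and pliers. Bore about 33 mm when fully spread; relaxed it is narrower than the spindle and will not pass.
- ring_left (a joint): Opening of one half of the ring about its back, rad: 0 relaxed, about 0.13 when the pliers are fully squeezed; the other half moves alike.
- spindle_top (a point): Centre of the flat top of the upright steel spindle in the middle of the rotor: 30 mm in diameter, with a 3.5 mm high tapered lead-in (25 mm across the top). z is up. The centrifuge is a white bench machine, 250 x 260 mm plus a control panel 35 mm deep on its -x side, lid off, rim 7 mm below this point; the bowl is 208 mm wide. Fixed to the bench.
- spindle_groove (a point): Middle of the ring groove, on the spindle's axis, 17 mm below spindle_top. The groove is 6 mm high and 26 mm in diameter; its lower edge is the top of the rotor's boss (40 mm in diameter, 3 mm below this point), on which a ring lowered too far comes to rest. The rotor below has a 52 mm collar 13 mm below this point.
- tool_rest: Aluminium rest fixed to the bench, base 130 x 110 mm, origin under the pliers' tips; the ring lies on its ledge, 30 mm high, on the +x side. The back board on the -x side, 44 mm wide, ends 40 mm below pliers_grip; two cheeks 44 mm apart stand beside the pliers' joint. The squeezed pliers with the ring come out along the pliers' own z; 130 mm clears all.
- tube_rack: bystander: stainless rack with glass test tubes, 70 x 170 mm, 121 mm high; origin under its centre
- beaker: bystander: glass beaker, 68 mm wide, 85 mm high; origin under its centre
- wash_bottle: bystander: white bottle, 64 mm wide, 160 mm high; origin under its centre
Not all that is in view belongs to the job. There is more than one size of the part that bears pliers_grip; the job needs the larger.

How it is judged:
By the outcome, as a careful person would: the job done as asked, in the order asked, and still so for the second after the job is handed in, while the arm keeps its last pose, push and grip.
It also fails if it takes over 38 s, if anything falls off the work surface, if the arm or the gripper's body presses on something with over 40 N, if the wrist force passes 120 N, or if a joint passes its speed limit or range.

## Working session

There is one attempt and no reset: what is moved stays moved. The work goes in short steps, Python scripts to look and compute and a shell command to move; the robot and the scene stay as the last step left them, time stands still between calls to the robot, and variables do not carry over. Pictures are saved under pics/ and viewed, and the job is handed in when it is done.

```bash
mkdir -p pics
python3 - <<'E'
from bench import r, vision
import cv2, numpy as np
for n in("side","top"):
    im=vision.snapshot(n); cv2.imwrite(f"pics/{n}0.png",im[:,:,::-1])
    m=vision.camera_model(n); print(n,m["fov_y"],m["cx"],m["cy"],{k:v for k,v in m.items() if k not in("fov_y","cx","cy","world_to_cam")});print(np.round(m["world_to_cam"],4))
print(r.sense())
E
```

```text
side 50.95491771539531 321.02645486852794 250.60225626774687 {}
[[-9.7950000e-01 -2.0100000e-01 -1.1900000e-02  5.2024220e+02]
 [-1.2120000e-01  6.3580000e-01 -7.6230000e-01  1.9319580e+02]
 [ 1.6080000e-01 -7.4520000e-01 -6.4710000e-01  1.2727855e+03]
 [ 0.0000000e+00  0.0000000e+00  0.0000000e+00  1.0000000e+00]]
top 55.42872223448226 319.24024122266104 241.87563849576821 {}
[[-1.3500000e-02 -9.9970000e-01 -2.1700000e-02 -4.3735000e+00]
 [-9.8140000e-01  1.7400000e-02 -1.9130000e-01  5.7646740e+02]
 [ 1.9160000e-01  1.8800000e-02 -9.8130000e-01  1.1762845e+03]
 [ 0.0000000e+00  0.0000000e+00  0.0000000e+00  1.0000000e+00]]
{'time': 0.1, 'joint_pos': array([ 7.13658699e+01,  7.51169035e+00,  8.53235504e+01, -6.72606358e-04,
        8.72627323e+01, -4.89382086e+00]), 'qd': array([ 0.01626194, -0.1167062 , -0.12781317, -0.03457532,  0.0091915 ,
       -0.01979304]), 'joint_efforts': array([ 1.40347416e-03, -5.70953536e+01, -5.01939690e+01, -1.32563032e-04,
        8.20616609e-03,  1.59380426e-05]), 'tool_pos': array([142.34508644, 582.36322469, 238.3349581 ]), 'tcp_rot': array([ 175.49903981,   89.90202467, -108.24123673]), 'ft_force': array([-0.67973741, -0.70287003,  0.60267769]), 'wrist_torque': array([-0.01134154,  0.03125092,  0.00698124]), 'finger_gap': 85.24031474431577}
```

View pics/side0.png

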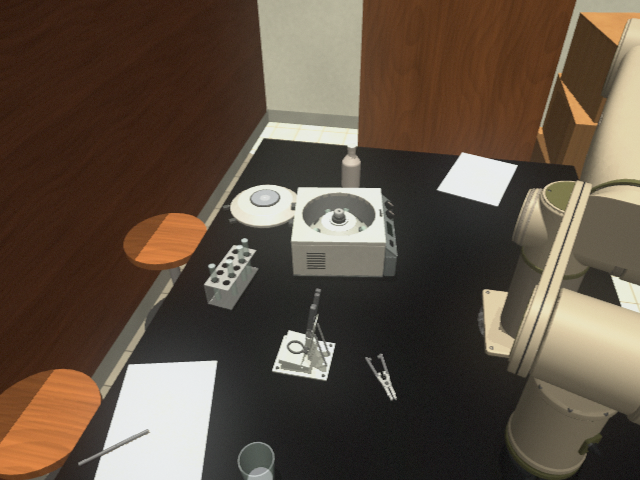

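View pics/top0.png

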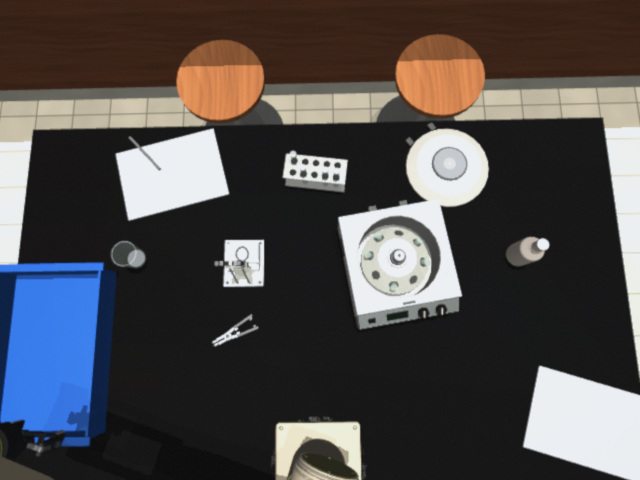

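Run:
```python
import cv2
s=cv2.imread("pics/side0.png");t=cv2.imread("pics/top0.png")
def c(im,x0,y0,w,h,k,n): cv2.imwrite(f"pics/{n}.png",cv2.resize(im[y0:y0+h,x0:x0+w],None,fx=k,fy=k,interpolation=cv2.INTER_CUBIC))
c(s,260,280,140,125,5,"c_side_rest");c(t,205,230,70,120,5,"c_top_rest")
c(s,280,180,120,100,6,"c_side_cf");c(t,335,200,130,130,4,"c_top_cf")
```

```text
(no output)
```

View pics/c_side_rest.png

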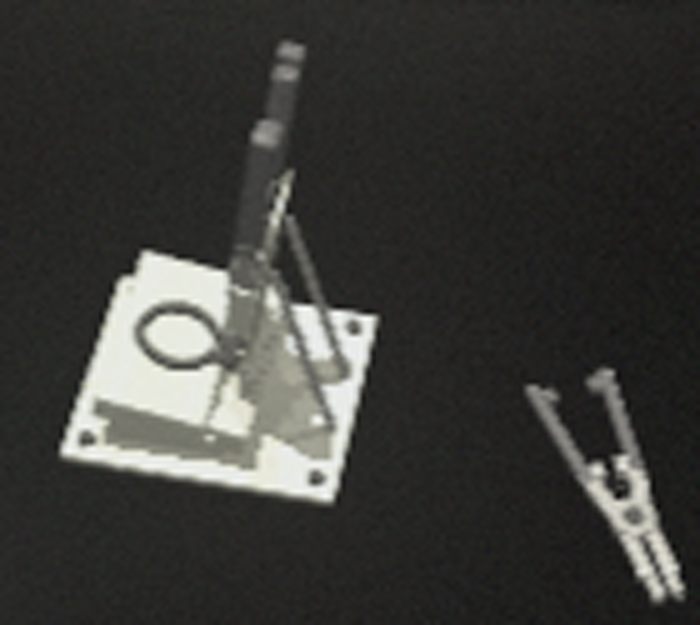

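View pics/c_top_rest.png

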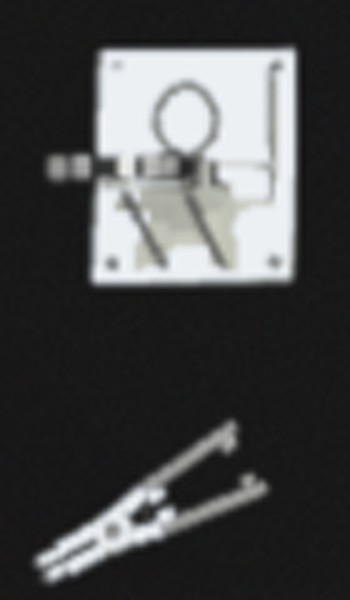

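View pics/c_side_cf.png

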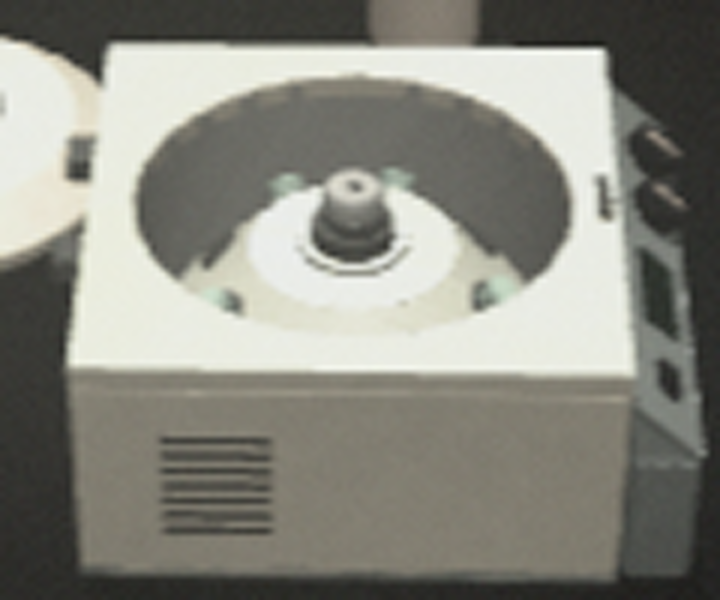

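View pics/c_top_cf.png

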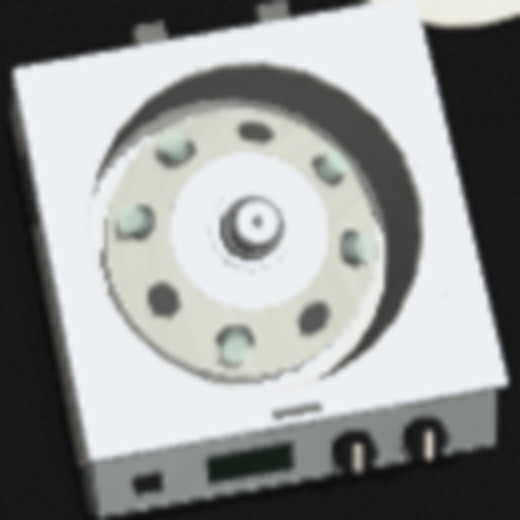

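Run:
```python
import cv2
s=cv2.imread("pics/side0.png");t=cv2.imread("pics/top0.png")
def c(im,x0,y0,w,h,k,n):
    o=cv2.resize(im[y0:y0+h,x0:x0+w],None,fx=k,fy=k,interpolation=cv2.INTER_CUBIC)
    for i in range(0,w,5): cv2.putText(o,str(x0+i),(int((i+.5)*k)-8,9),0,.32,(0,255,255),1); cv2.line(o,(int((i+.5)*k),10),(int((i+.5)*k),14),(0,255,255),1)
    for i in range(0,h,5): cv2.putText(o,str(y0+i),(0,int((i+.5)*k)+4),0,.32,(0,255,255),1); cv2.line(o,(24,int((i+.5)*k)),(28,int((i+.5)*k)),(0,255,255),1)
    cv2.imwrite(f"pics/{n}.png",o)
c(s,290,280,45,95,6,"d1");c(t,205,235,65,60,11,"d2")
c(s,320,200,40,30,18,"d3");c(t,380,240,40,30,18,"d4")
```

```text
(no output)
```

View pics/d1.png

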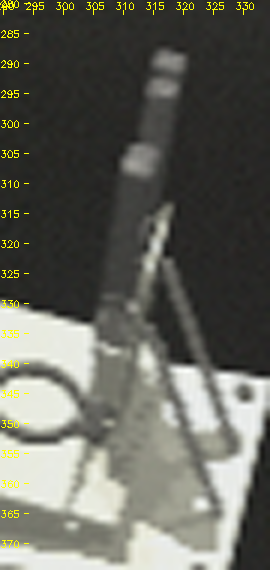

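View pics/d2.png

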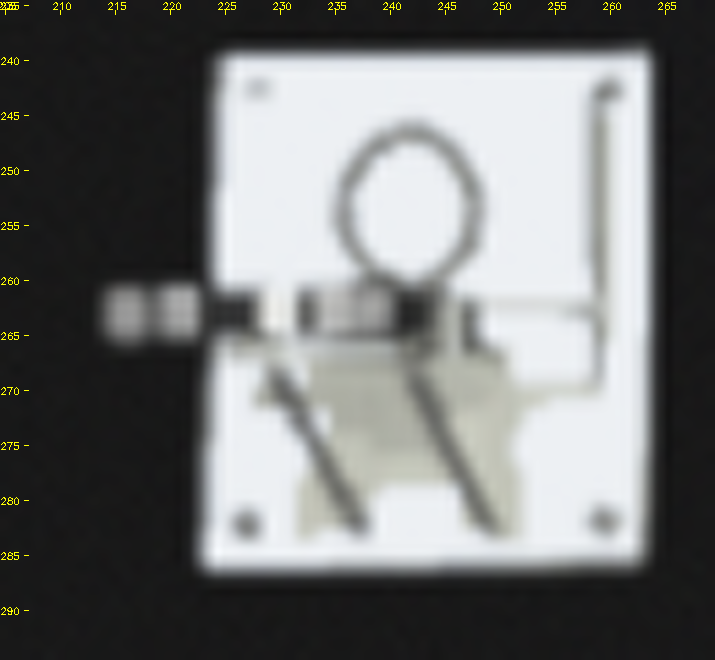

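View pics/d3.png

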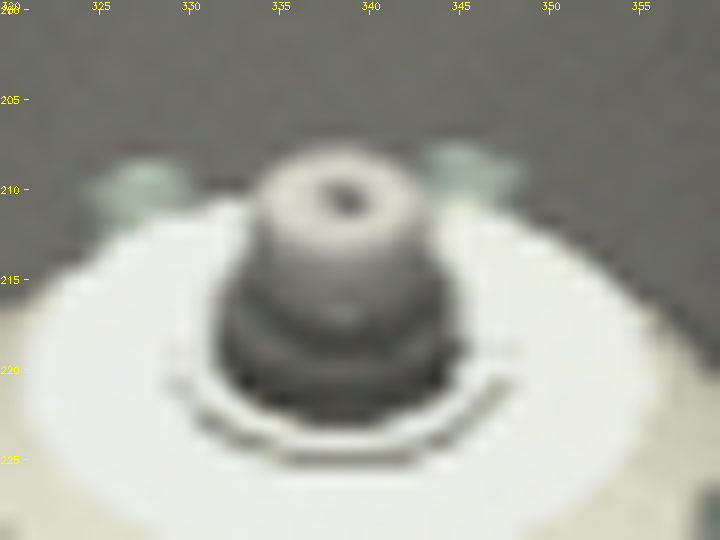

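View pics/d4.png

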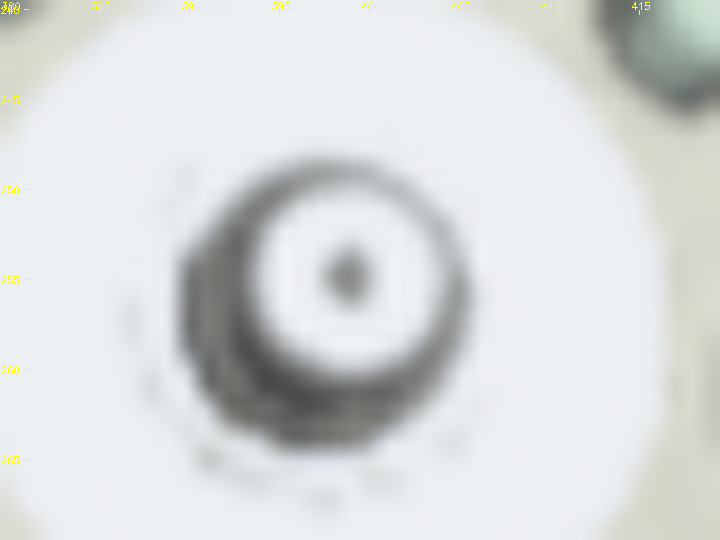

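```bash
cat > h.py <<'E'
import numpy as np
from bench import vision
from scipy.optimize import least_squares
M={n:vision.camera_model(n) for n in("side","top")}
def proj(n,P):
    m=M[n];T=np.array(m["world_to_cam"]);P=np.atleast_2d(P)
    c=P@T[:3,:3].T+T[:3,3];f=240/np.tan(np.radians(m["fov_y"]/2))
    return np.c_[m["cx"]+f*c[:,0]/c[:,2],m["cy"]+f*c[:,1]/c[:,2]]
def tri(s,t):
    f=lambda p:np.r_[proj("side",p)[0]-s,proj("top",p)[0]-t]
    o=least_squares(f,[450,50,100.]);return np.round(o.x,1),np.round(o.fun,2)
def onplane(n,uv,z):
    f=lambda p:proj(n,[p[0],p[1],z])[0]-uv
    return least_squares(f,[450,50.]).x
E
python3 - <<'E'
from h import *
for n,s,t in [("spin",(338.5,210.5),(398.8,255)),("TR",(288.9,329.5),(263.8,239.2)),("BR",(335.1,342.9),(263,285.9)),("BL",(326.1,379.5),(223,286.3)),("TL",(271.9,370.9),(224.3,239.2)),("ring",(295.6,346.6),(242,253.5)),
 ("hR far",(317.3,289.7),(239,263)),("hRlow",(316.3,294),(235,263)),("hL",(312.5,305.5),(216,263)),("hL2",(312.5,305.5),(220.5,263))]:
  print(n,*tri(s,t))
E
```

```text
spin [ 522.6 -211.9  142.3] [-0.05 -0.01  0.    0.05]
TR [587.5 140.8  22.4] [-1.72 -0.4   0.18  1.97]
BR [465.6 145.1   2.9] [ 0.14  0.03 -0.01 -0.16]
BL [466.2 255.9   5.3] [ 0.2   0.04 -0.01 -0.24]
TL [596.9 255.8   4. ] [-0.55 -0.13  0.06  0.68]
ring [551.5 199.2  34.2] [-0.11 -0.02  0.01  0.13]
hR far [500.6 172.9 206.8] [ 0.36  0.07 -0.03 -0.39]
hRlow [500.9 183.  203.6] [ 0.25  0.05 -0.02 -0.28]
hL [500.  225.7 212.3] [ 0.13  0.03 -0.01 -0.15]
hL2 [501.7 217.4 203.2] [ 0.3   0.06 -0.03 -0.34]
```

```bash
cat >> h.py <<'E'
from bench import r
from scipy.spatial.transform import Rotation as Ro
def st():
    s=r.sense();R=Ro.from_euler("xyz",s["tcp_rot"],degrees=True);return s,R
E
python3 - <<'E'
from h import *
s,R=st();print(np.round(R.as_matrix(),3))
R0=Ro.from_matrix(np.round(R.as_matrix(),6))
x=np.array([np.sin(.16),0,-np.cos(.16)])
for sg in(1,-1):
    z=np.array([0,sg,0.]);T=Ro.from_matrix(np.c_[x,np.cross(z,x),z])
    d=(T*R.inv()).as_rotvec();print(sg,d,np.degrees(np.linalg.norm(d)))
print(np.array([505.5,199.8,168])-s["tool_pos"])
for p in ([0,0,0],):print(proj("top",[[142,582,0],[142,582,238]]))
E
```

```text
[[-0.001 -0.971  0.238]
 [-0.002  0.238  0.971]
 [-1.     0.    -0.002]]
1 [-0.01750818 -0.15956972  0.23943572] 16.51654549481566
-1 [ 0.23146324 -0.03038962 -2.89328241] 166.31161583497138
[ 363.15491356 -382.56322469  -70.3349581 ]
[[ 98.00363733 410.12045185]
 [ 42.91627561 428.97058059]]
```

```bash
python3 -m jog '[[[0,0,0.04],[0,0,0],1],[[0.03,-0.03,0.075],[0,0,0],1],[[0.06,-0.06,0.08],[0,0,0.05],1],[[0.09,-0.09,0.08],[0,0,0.1],1],[[0.12,-0.12,0.08],[0,0,0.15],1]]' 60
python3 -m jog '[[[0.23,-0.263,-0.005],[-0.018,-0.16,0.09],1],[[0.23,-0.263,-0.005],[-0.018,-0.16,0.09],1],[[0.23,-0.263,-0.005],[-0.018,-0.16,0.09],1],[[0.23,-0.263,-0.005],[-0.018,-0.16,0.09],1],[[0.23,-0.263,-0.005],[-0.018,-0.16,0.09],1]]'
```

```text
time: 0.52
tool_pos: [253.4, 472.0, 320.4]
tcp_rot: [-31.4, 89.9, 53.7]
ft_force: [1.6, -0.6, 0.1]
finger_gap: 85.4
time: 0.93
tool_pos: [390.1, 314.3, 315.8]
tcp_rot: [-93.9, 80.8, -3.8]
ft_force: [0.5, 1.1, 0.1]
finger_gap: 85.1
```

```bash
python3 -m jog '[[[0.10,-0.11,-0.05],[0,0,0],1],[[0.10,-0.11,-0.05],[0,0,0],1],[[0.10,-0.11,-0.05],[0,0,0],1],[[0.10,-0.11,-0.05],[0,0,0],1],[[0.10,-0.11,-0.05],[0,0,0],1]]'
python3 - <<'E'
from h import *
s,R=st();print(s["tool_pos"])
x=np.array([np.sin(.16),0,-np.cos(.16)])
z=np.array([0,1,0.]);T=Ro.from_matrix(np.c_[x,np.cross(z,x),z])
print((T*R.inv()).as_rotvec(), np.array([492.8,199.8,247])-s["tool_pos"])
import cv2
for n in("side","top"):cv2.imwrite(f"pics/{n}1.png",vision.snapshot(n)[:,:,::-1])
o=cv2.imread("pics/side1.png")[230:400,230:400];cv2.imwrite("pics/e1.png",cv2.resize(o,None,fx=3.5,fy=3.5,interpolation=2))
E
```

```text
time: 1.35
tool_pos: [491.2, 201.0, 262.6]
tcp_rot: [-95.2, 81.0, -5.4]
ft_force: [-0.2, -0.9, -0.3]
finger_gap: 85.7
[491.232423   200.96817007 262.62932928]
[ 0.01410831 -0.00294184  0.00533907] [  1.567577    -1.16817007 -15.62932928]
```

View pics/e1.png

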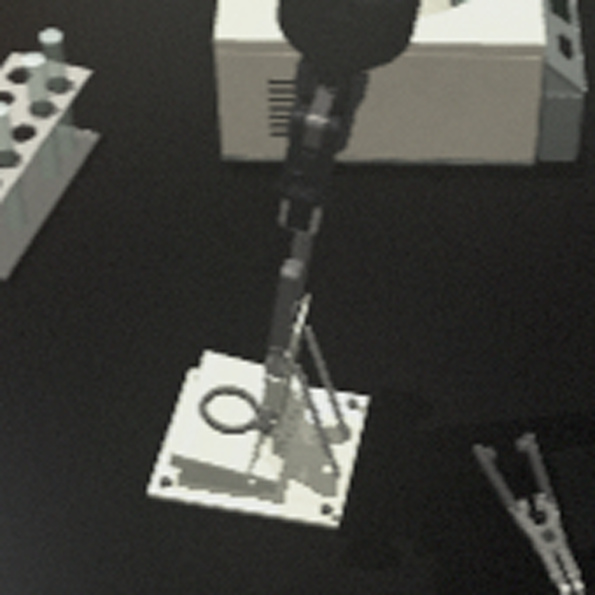

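View pics/top1.png

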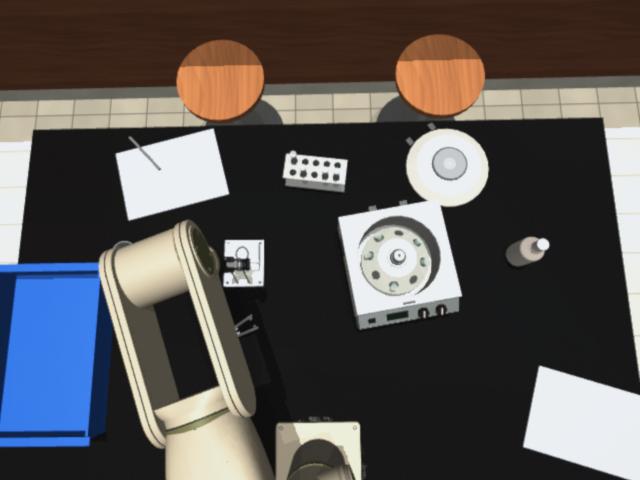

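```bash
python3 -m jog '[[[0.003,-0.001,-0.02],[0.007,0,0.003],1],[[0.006,-0.0012,-0.04],[0.014,-0.003,0.005],1],[[0.009,-0.0012,-0.06],[0.014,-0.003,0.005],1],[[0.012,-0.0012,-0.08],[0.014,-0.003,0.005],1],[[0.0143,-0.0012,-0.0946],[0.014,-0.003,0.005],1]]'
python3 - <<'E'
from h import *
s,R=st();print(s["tool_pos"],s["ft_force"],R.as_matrix().round(3))
import cv2
for n in("side","top"):cv2.imwrite(f"pics/{n}2.png",vision.snapshot(n)[:,:,::-1])
o=cv2.imread("pics/side2.png")[260:390,250:370];o2=cv2.imread("pics/top2.png")[220:300,200:280];cv2.imwrite("pics/e2.png",cv2.hconcat([cv2.resize(o,(480,520),interpolation=2),cv2.resize(o2,(320,320),interpolation=2)] if 0 else [cv2.resize(o,(400,433),interpolation=2),cv2.resize(o2,(400,433),interpolation=2)]))
E
```

```text
time: 1.87
tool_pos: [503.0, 206.0, 170.3]
tcp_rot: [-88.8, 80.7, 1.5]
ft_force: [0.1, 0.1, -0.5]
finger_gap: 85.5
[502.97840574 205.98700619 170.25098845] [ 0.08716778  0.06057361 -0.54275881] [[ 0.162 -0.987 -0.006]
 [ 0.004 -0.006  1.   ]
 [-0.987 -0.162  0.003]]
```

View pics/e2.png

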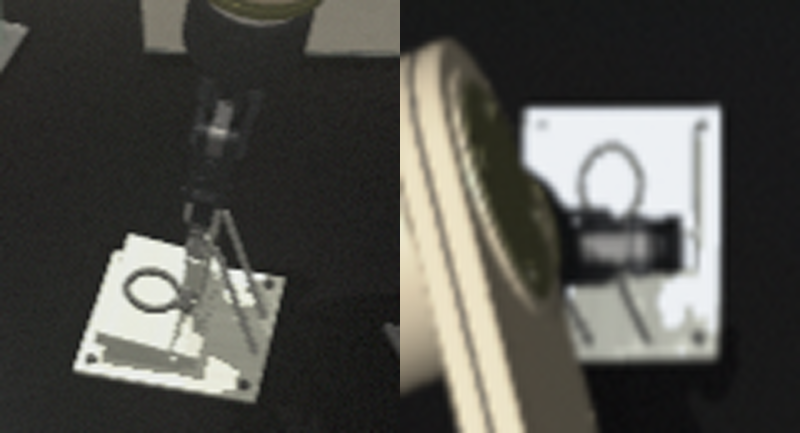

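```bash
python3 -m jog '[[[0.002,-0.006,0],[0,0,0],1],[[0.002,-0.006,0],[0,0,0],1],[[0.002,-0.006,0],[0,0,0],1]]'
```

```text
time: 2.22
tool_pos: [506.9, 199.1, 173.5]
tcp_rot: [-88.6, 80.5, 1.7]
ft_force: [0.7, 0.6, -0.7]
finger_gap: 85.2
```

```bash
python3 -m jog '[[[-0.0005,0.0005,-0.004],[0,0,0],1],[[-0.0005,0.0005,-0.004],[0,0,0],1],[[-0.0005,0.0005,-0.004],[0,0,0],0.2],[[-0.0005,0.0005,-0.004],[0,0,0],-1],[[-0.0005,0.0005,-0.004],[0,0,0],-1]]' 80
python3 -m jog '[[[0,0,0],[0,0,0],-1],[[0,0,0],[0,0,0],-1],[[0,0,0],[0,0,0],-1],[[0,0,0],[0,0,0],-1],[[0,0,0],[0,0,0],-1]]' 80
python3 - <<'E'
from h import *
s,R=st();print(s["tool_pos"],s["ft_force"],s["wrist_torque"],s["finger_gap"])
import cv2
for n in("side","top"):cv2.imwrite(f"pics/{n}3.png",vision.snapshot(n)[:,:,::-1])
o=cv2.imread("pics/side3.png")[260:390,250:370];o2=cv2.imread("pics/top3.png")[220:300,200:280];cv2.imwrite("pics/e3.png",cv2.hconcat([cv2.resize(o,(400,433),interpolation=2),cv2.resize(o2,(400,433),interpolation=2)]))
E
```

```text
time: 2.63
tool_pos: [505.7, 199.2, 167.8]
tcp_rot: [-88.8, 80.6, 1.4]
ft_force: [-1.0, 1.1, 2.9]
finger_gap: 51.7
time: 3.05
tool_pos: [506.3, 199.8, 169.1]
tcp_rot: [-88.5, 80.5, 1.8]
ft_force: [-2.8, 1.1, 8.3]
finger_gap: 34.5
[506.292549   199.78497476 169.13491991] [-2.75412761  1.06897616  8.28317227] [0.19086833 0.43066962 0.03464845] 34.54557998632513
```

View pics/e3.png

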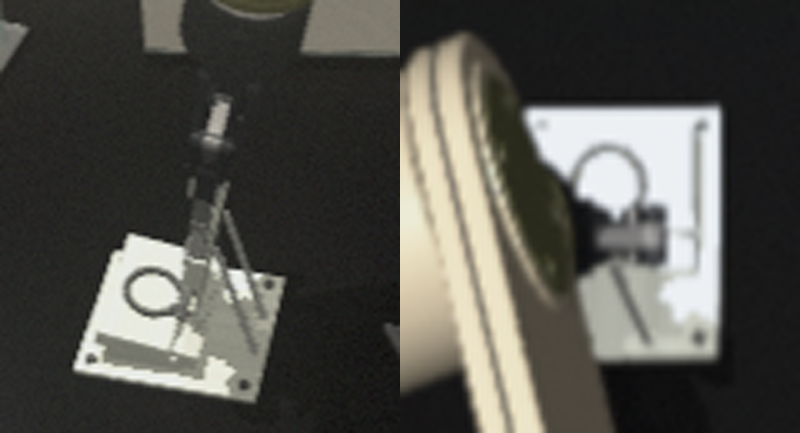

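```bash
python3 -m jog '[[[0,0,0],[0,0,0],-1],[[-0.0003,0,0.002],[0,0,0],-1],[[-0.0016,0,0.01],[0,0,0],-1],[[-0.004,0,0.025],[0,0,0],-1],[[-0.0072,0,0.045],[0,0,0],-1]]' 80
python3 -m jog '[[[-0.004,0,0.025],[0,0,0],-1],[[-0.008,0,0.05],[0,0,0],-1],[[-0.012,0,0.075],[0,0,0],-1],[[-0.0153,0,0.095],[0,0,0],-1],[[-0.0153,0,0.095],[0,0,0],-1]]'
python3 - <<'E'
from h import *
s,R=st();print(s["tool_pos"],s["ft_force"],s["wrist_torque"],s["finger_gap"])
import cv2
for n in("side","top"):cv2.imwrite(f"pics/{n}4.png",vision.snapshot(n)[:,:,::-1])
o=cv2.imread("pics/side4.png")[220:350,250:370];o2=cv2.imread("pics/top4.png")[220:300,200:280];cv2.imwrite("pics/e4.png",cv2.hconcat([cv2.resize(o,(400,433),interpolation=2),cv2.resize(o2,(400,433),interpolation=2)]))
E
```

```text
time: 3.57
tool_pos: [497.6, 198.5, 211.2]
tcp_rot: [-89.4, 80.8, 0.9]
ft_force: [3.4, -0.9, -4.3]
finger_gap: 34.7
time: 3.98
tool_pos: [484.2, 199.7, 313.0]
tcp_rot: [-88.2, 80.2, 2.1]
ft_force: [0.8, 0.5, -1.4]
finger_gap: 34.5
[484.2056238  199.68387774 313.03322322] [ 0.78015483  0.53868953 -1.37986216] [ 0.0060469   0.13915496 -0.04798355] 34.47597285515544
```

View pics/e4.png

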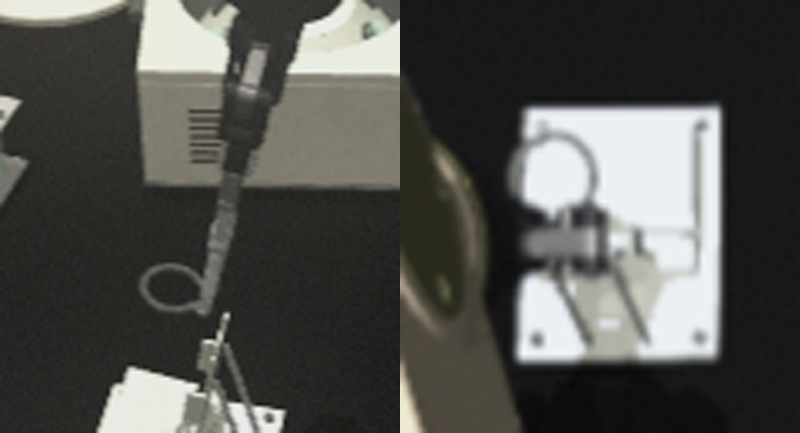

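```bash
python3 -m jog '[[[0,-0.01,0.01],[0,0.03,0],-1],[[0.002,-0.03,0.015],[0,0.07,0],-1],[[0.005,-0.055,0.02],[0,0.11,0],-1],[[0.01,-0.08,0.02],[0,0.15,0],-1],[[0.013,-0.105,0.02],[0,0.16,0],-1]]'
python3 -m jog '[[[0,-0.025,0],[0,0,0],-1],[[0,-0.05,0],[0,0,0],-1],[[0,-0.075,0],[0,0,0],-1],[[0,-0.1,0],[0,0,0],-1],[[0,-0.125,0],[0,0,0],-1]]'
python3 -m jog '[[[0,-0.025,0],[0,0,0],-1],[[0,-0.05,0],[0,0,0],-1],[[0,-0.075,0],[0,0,0],-1],[[0,-0.095,0],[0,0,0],-1],[[0,-0.11,0],[0,0,0],-1]]'
```

```text
time: 4.5
tool_pos: [495.8, 92.9, 324.7]
tcp_rot: [33.1, 89.7, 123.4]
ft_force: [1.2, 0.1, -4.4]
finger_gap: 34.5
time: 4.92
tool_pos: [495.0, -32.0, 324.4]
tcp_rot: [10.1, 89.7, 100.3]
ft_force: [0.7, 0.5, -2.3]
finger_gap: 34.8
time: 5.33
tool_pos: [495.0, -142.5, 324.3]
tcp_rot: [9.0, 89.7, 99.2]
ft_force: [0.6, -0.1, -3.3]
finger_gap: 34.7
```

```bash
python3 -m jog '[[[0,-0.02,0],[0,0,0],-1],[[0,-0.04,0],[0,0,0],-1],[[0,-0.055,0],[0,0,0],-1],[[0,-0.065,0],[0,0,0],-1],[[0,-0.07,0],[0,0,0],-1]]'
python3 -m jog '[[[0,0,0],[0,0,0],-1],[[0,0,0],[0,0,0],-1]]'
python3 - <<'E'
from h import *
s,R=st();print(s["tool_pos"],s["ft_force"],s["joint_pos"],s["finger_gap"]);print(R.as_matrix().round(4))
import cv2
for n in("side","top"):cv2.imwrite(f"pics/{n}5.png",vision.snapshot(n)[:,:,::-1])
o=cv2.imread("pics/side5.png")[130:260,280:400];o2=cv2.imread("pics/top5.png")[180:310,340:460];cv2.imwrite("pics/e5.png",cv2.hconcat([cv2.resize(o,(400,433),interpolation=2),cv2.resize(o2,(400,433),interpolation=2)]))
E
```

```text
time: 5.75
tool_pos: [495.3, -211.8, 325.0]
tcp_rot: [-1.8, 89.7, 88.3]
ft_force: [0.6, 0.7, -2.6]
finger_gap: 34.9
time: 5.92
tool_pos: [495.9, -210.3, 326.6]
tcp_rot: [-25.7, 89.7, 64.5]
ft_force: [-0.3, 0.4, -2.8]
finger_gap: 34.6
[ 495.88580312 -210.33623513  326.58622423] [-0.30620586  0.41286162 -2.77885903] [ -28.64951303   -3.21190152   87.19368004    0.31780414   96.03553208
 -118.83323848] 34.61249284900615
[[ 0.0024 -1.     -0.0038]
 [ 0.005  -0.0038  1.    ]
 [-1.     -0.0024  0.005 ]]
```

View pics/e5.png

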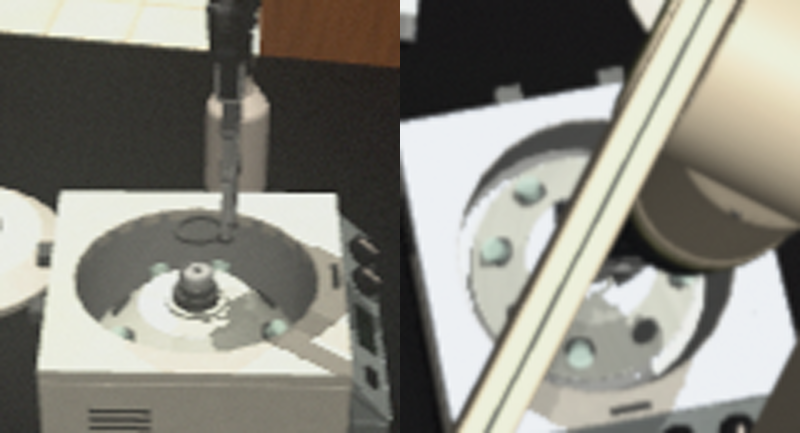

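```bash
cat >> h.py <<'E'
def crop(fn,x0,y0,w,h,k,out):
    import cv2
    o=cv2.resize(cv2.imread(fn)[y0:y0+h,x0:x0+w],None,fx=k,fy=k,interpolation=cv2.INTER_CUBIC)
    o=cv2.convertScaleAbs(o,alpha=1.3)
    for i in range(0,w,2):
        X=int((i+.5)*k);cv2.line(o,(X,0),(X,4 if i%10 else 8),(0,255,255),1)
        if i%4==0:cv2.putText(o,str(x0+i),(X-8,18),0,.32,(0,255,255),1)
    for i in range(0,h,2):
        Y=int((i+.5)*k);cv2.line(o,(0,Y),(4,Y),(0,255,255),1)
        if i%4==0:cv2.putText(o,str(y0+i),(6,Y+4),0,.32,(0,255,255),1)
    cv2.imwrite(out,o)
E
python3 - <<'E'
from h import *
crop("pics/side4.png",288,294,30,24,20,"pics/f1.png")
crop("pics/top4.png",216,240,34,26,20,"pics/f2.png")
crop("pics/side5.png",322,188,34,38,15,"pics/f3.png")
for n in("side","top"):
    T=np.array(M[n]["world_to_cam"]);print(n,-T[:3,:3].T@T[:3,3])
E
```

```text
side [328.28325498 930.27954584 977.12317059]
top [ 340.24362779  -36.47090126 1264.4694797 ]
```

View pics/f1.png

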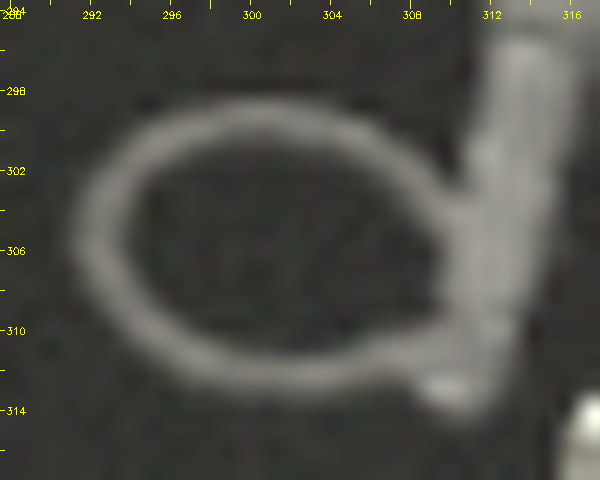

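View pics/f2.png

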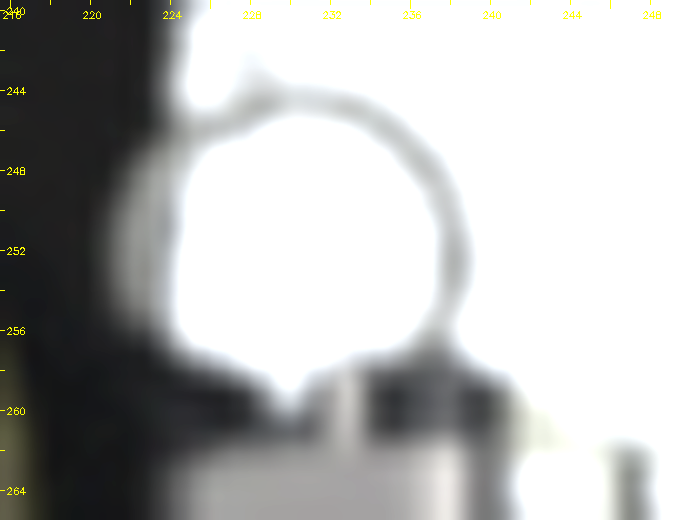

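View pics/f3.png

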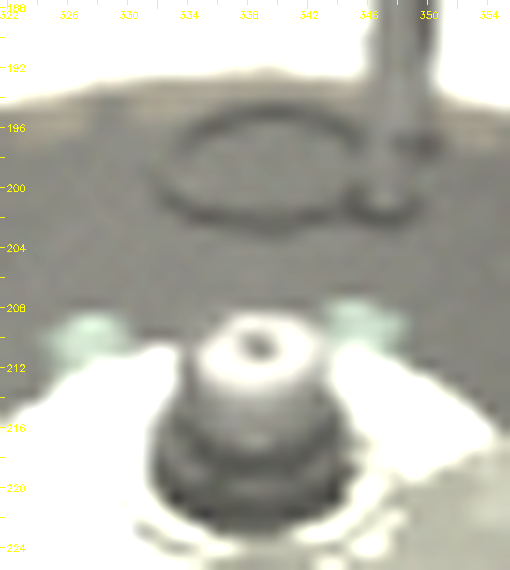

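```bash
cat > fit.py <<'E'
from h import *
def RT(rpy): return Ro.from_euler("xyz",rpy,degrees=True)
R4=RT([-88.2,80.2,2.1]);P4=np.array([484.2,199.68,313.03])
R5=Ro.from_matrix([[.0024,-1,-.0038],[.005,-.0038,1],[-1,-.0024,.005]]);P5=np.array([495.886,-210.336,326.586])
def px(l,k,x0,y0): return (np.array(l)+.0)/k-.5+[x0,y0]
obs=[("side",R4,P4,px([(100,240),(120,180),(150,155),(265,118),(400,170),(165,340),(270,375)],20,288,294)),
("top",R4,P4,px([(305,100),(405,150),(457,255),(440,200),(135,250)],20,216,240)),
("side",R5,P5,px([(270,108),(205,132),(162,180),(195,212),(275,225),(340,125)],15,322,188))]
th=np.linspace(0,2*np.pi,400)
def curve(n,R,P,p):
    # pliers axes in tool: tool x=-pz, z=+y => px=-tool y ; p: x,y,z offset in pliers axes, rm, tilt
    A=np.array([[0,0,-1.],[-1,0,0],[0,1,0]])  # columns pliers x,y,z in tool
    C=np.c_[p[3]*np.cos(th),p[3]*np.sin(th),0*th]
    C=Ro.from_euler("y",p[4]).apply(C)+p[:3]
    return proj(n,(R.apply(C@A.T))+P)
def res(p,obs=obs):
    o=[]
    for n,R,P,uv in obs:
        c=curve(n,R,P,p)
        for q in uv:
            d=c-q;i=np.argmin((d**2).sum(1));t=c[(i+1)%400]-c[i-1];nn=np.array([-t[1],t[0]])/np.linalg.norm(t);o.append(d[i]@nn)
    return np.r_[np.array(o)/.25,(p[4])/.03,(p[3]-19)/1.]
if __name__=="__main__":
  for sel in (obs,obs[:2],obs[2:]):
    f=lambda p:np.r_[res(p,sel),(p[2]+140.4)/1.5,(p[1])/2]
    o=least_squares(f,[24,0,-140,19,0.]);cov=np.linalg.inv(o.jac.T@o.jac)
    print(o.x.round(3),np.sqrt(np.diag(cov)).round(2),(o.fun[:-4]*.25).round(2))
    p=o.x
    A=np.array([[0,0,-1.],[-1,0,0],[0,1,0]])
    print("ring5",R5.apply(A@p[:3])+P5)
E
python3 fit.py
```

```text
[ 2.36460e+01 -1.89000e-01 -1.41404e+02  1.88940e+01  3.00000e-02] [0.34 0.27 0.33 0.22 0.02] [-0.12 -0.25 -0.12 -0.35 -0.12  0.37  0.53  0.37  0.43 -0.37  0.13 -0.19
  0.09  0.69 -0.51 -0.43 -0.25  0.22]
ring5 [ 519.87039921 -209.72811557  185.24010802]
[ 2.34020e+01 -2.16000e-01 -1.40385e+02  1.89060e+01  2.00000e-03] [0.37 0.28 0.42 0.24 0.03] [-0.31 -0.14  0.12 -0.    0.15 -0.03  0.26  0.28  0.3  -0.43  0.03 -0.11]
ring5 [ 519.62443193 -209.76025008  186.25864905]
[ 2.36620e+01  1.35600e+00 -1.41504e+02  1.90850e+01  3.40000e-02] [0.75 1.5  1.04 0.45 0.02] [-0.2   0.47 -0.23 -0.01  0.13 -0.06]
ring5 [ 519.88053865 -208.18188349  185.1480768 ]
```

```bash
python3 -m jog '[[[0.001,-0.001,-0.01],[0,0,0],-1],[[0.0028,-0.002,-0.02],[0,0,0],-1],[[0.0028,-0.002,-0.03],[0,0,0],-1],[[0.0028,-0.002,-0.035],[0,0,0],-1],[[0.0028,-0.002,-0.035],[0,0,0],-1]]'
python3 -m jog '[[[0,0,0],[0,0,0],-1],[[0,0,0],[0,0,0],-1],[[0,0,0],[0,0,0],-1]]'
python3 - <<'E'
from h import *
s,R=st();print(s["tool_pos"],s["ft_force"],s["wrist_torque"],s["finger_gap"]);print(R.as_matrix().round(4).tolist())
import cv2
for n in("side","top"):cv2.imwrite(f"pics/{n}6.png",vision.snapshot(n)[:,:,::-1])
crop("pics/side6.png",322,194,34,32,18,"pics/g1.png")
crop("pics/top6.png",380,235,40,40,15,"pics/g2.png")
E
```

```text
time: 6.43
tool_pos: [497.9, -212.1, 289.8]
tcp_rot: [-0.9, 89.7, 89.3]
ft_force: [0.1, 0.7, -2.6]
finger_gap: 34.5
time: 6.68
tool_pos: [499.1, -213.0, 293.2]
tcp_rot: [-53.4, 89.7, 36.8]
ft_force: [0.7, -0.3, -3.3]
finger_gap: 34.6
[ 499.10420732 -212.96200498  293.18387493] [ 0.67162685 -0.34627337 -3.25217846] [ 0.00868403  0.03099117 -0.01704831] 34.57813901060223
[[0.0046, -1.0, -0.0039], [0.0034, -0.0039, 1.0], [-1.0, -0.0046, 0.0034]]
```

View pics/g1.png

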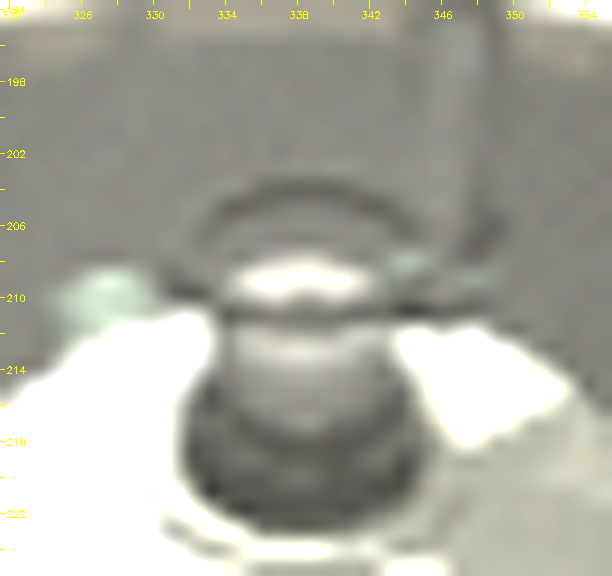

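View pics/g2.png

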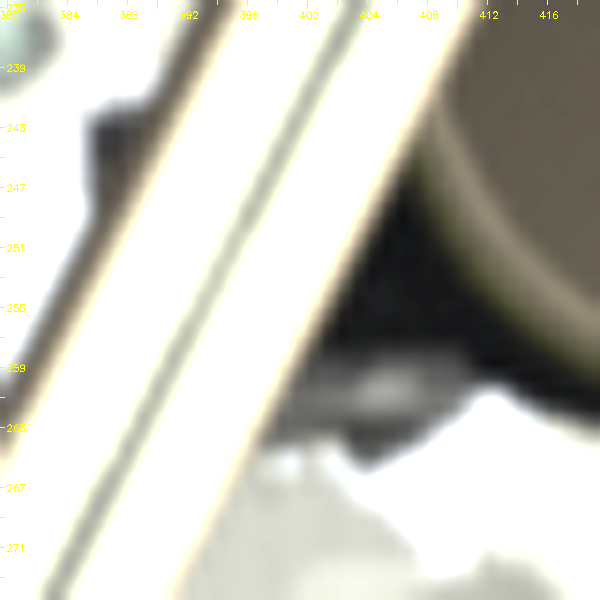

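Run:
```python
from h import *
th=np.linspace(0,2*np.pi,400)
def ring(c,r): return proj("side",np.c_[c[0]+r*np.cos(th),c[1]+r*np.sin(th),c[2]+0*th])
for z in (151,152.5,154):
  q=ring((522.6,-211.9,z),18.9);print(z,q.min(0),q.max(0))
print(proj("side",[[522.6,-211.9,142.3],[523.6,-211.9,142.3],[522.6,-210.9,142.3],[522.6,-211.9,143.3]]))
```

```text
151 [331.77769857 204.08166835] [345.22154105 211.91146212]
152.5 [331.77870361 203.64748613] [345.23176667 211.47377794]
154 [331.77971003 203.21271427] [345.24200632 211.03548713]
[[338.46471436 210.47355204]
 [338.11599811 210.43517947]
 [338.40263799 210.67772891]
 [338.46842481 210.18528594]]
```

```bash
python3 -m jog '[[[-0.0003,0.0003,-0.003],[0,0,0],-1],[[-0.0005,0.0005,-0.006],[0,0,0],-1],[[-0.0005,0.0005,-0.009],[0,0,0],-1],[[-0.0005,0.0005,-0.01],[0,0,0],-1],[[-0.0005,0.0005,-0.01],[0,0,0],-1]]'
python3 -m jog '[[[0,0,-0.001],[0,0,0],-1],[[0,0,-0.002],[0,0,0],-1],[[0,0,-0.003],[0,0,0],-1],[[0,0,-0.003],[0,0,0],-1],[[0,0,-0.003],[0,0,0],-1]]'
python3 -c "
from h import *
s,R=st();print(s['tool_pos'],s['ft_force'],s['wrist_torque'],s['finger_gap'])"
```

```text
time: 7.2
tool_pos: [498.1, -212.2, 281.8]
tcp_rot: [-31.0, 89.7, 59.2]
ft_force: [0.1, -0.0, -2.7]
finger_gap: 34.5
time: 7.62
tool_pos: [498.3, -212.3, 279.5]
tcp_rot: [-42.2, 89.7, 48.1]
ft_force: [-0.3, 0.0, -1.8]
finger_gap: 34.9
[ 498.33639321 -212.32054019  279.47503979] [-0.26092596  0.01227838 -1.75773942] [-0.02120772  0.01881801  0.0571901 ] 34.92631867384358
```

```bash
python3 -m jog '[[[0,0,-0.001],[0,0,0],-1],[[0,0,-0.002],[0,0,0],-1],[[0,0,-0.003],[0,0,0],-1],[[0,0,-0.004],[0,0,0],-1],[[0,0,-0.004],[0,0,0],-1]]'
python3 - <<'E'
from h import *
s,R=st();print(s["tool_pos"],s["ft_force"],s["wrist_torque"],s["finger_gap"]);print(R.as_matrix().round(4).tolist())
import cv2
cv2.imwrite("pics/side7.png",vision.snapshot("side")[:,:,::-1])
crop("pics/side7.png",322,194,34,32,18,"pics/g3.png")
E
```

```text
time: 8.03
tool_pos: [498.2, -212.2, 275.2]
tcp_rot: [-38.1, 89.7, 52.1]
ft_force: [-0.4, -0.1, -1.9]
finger_gap: 34.5
[ 498.24459909 -212.24122463  275.17173124] [-0.40986737 -0.1006406  -1.85368567] [-0.05231776 -0.01228394 -0.03529168] 34.45595694184405
[[0.0032, -1.0, -0.004], [0.0041, -0.0039, 1.0], [-1.0, -0.0032, 0.0041]]
```

View pics/g3.png

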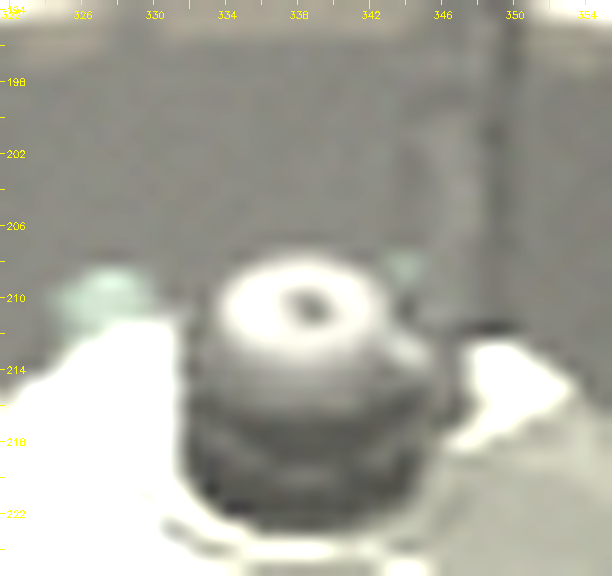

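```bash
python3 -m jog '[[[0,0,-0.002],[0,0,0],-1],[[0,0,-0.004],[0,0,0],-1],[[0,0,-0.006],[0,0,0],-1],[[0,0,-0.0075],[0,0,0],-1],[[0,0,-0.0085],[0,0,0],-1]]'
python3 -m jog '[[[0,0,0],[0,0,0],-1],[[0,0,0],[0,0,0],-1],[[0,0,0],[0,0,0],-1],[[0,0,0],[0,0,0],-1],[[0,0,0],[0,0,0],-1]]'
python3 - <<'E'
from h import *
s,R=st();print(s["tool_pos"],s["ft_force"],s["wrist_torque"],s["finger_gap"]);print(R.as_matrix().round(4).tolist())
import cv2
cv2.imwrite("pics/side8.png",vision.snapshot("side")[:,:,::-1])
crop("pics/side8.png",322,194,34,32,18,"pics/g4.png")
E
```

```text
time: 8.5
tool_pos: [498.2, -212.2, 266.6]
tcp_rot: [-37.2, 89.7, 53.1]
ft_force: [0.4, 1.3, -3.3]
finger_gap: 34.7
time: 8.92
tool_pos: [498.4, -212.3, 267.2]
tcp_rot: [-45.6, 89.7, 44.6]
ft_force: [-0.4, -0.3, -2.4]
finger_gap: 34.5
[ 498.42106011 -212.33800528  267.17272447] [-0.38485584 -0.27530854 -2.39033118] [ 0.05535309 -0.0229877  -0.00210808] 34.4522224236533
[[0.0038, -1.0, -0.0039], [0.0038, -0.0039, 1.0], [-1.0, -0.0039, 0.0038]]
```

View pics/g4.png

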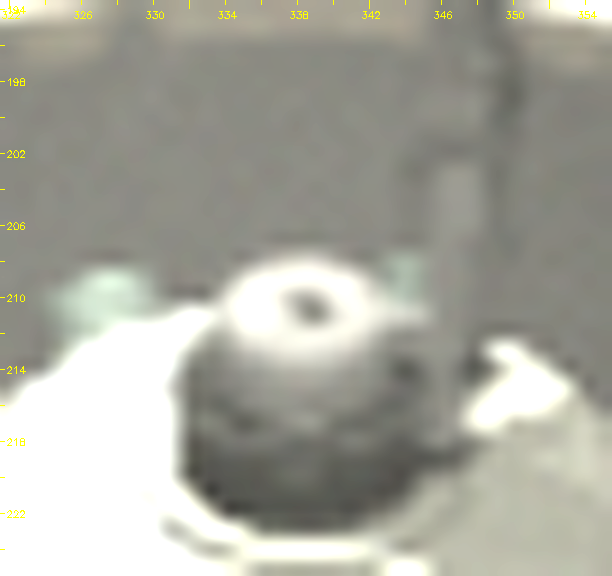

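```bash
python3 -m jog '[[[0,0,-0.0005],[0,0,0],-1],[[0,0,-0.001],[0,0,0],-1],[[0,0,-0.001],[0,0,0],-1],[[0,0,-0.001],[0,0,0],-1],[[0,0,-0.001],[0,0,0],-1]]'
python3 -m jog '[[[0,0,-0.0005],[0,0,0],-1],[[0,0,-0.0005],[0,0,0],-1],[[0,0,-0.0005],[0,0,0],-1],[[0,0,-0.0005],[0,0,0],-1]]'
python3 -m jog '[[[0,0,-0.0005],[0,0,0],-1],[[0,0,-0.0005],[0,0,0],-1],[[0,0,-0.0005],[0,0,0],-1],[[0,0,-0.0005],[0,0,0],-1]]'
```

```text
time: 9.38
tool_pos: [498.3, -212.3, 266.0]
tcp_rot: [-42.3, 89.7, 47.9]
ft_force: [0.5, -0.0, -2.3]
finger_gap: 34.8
time: 9.72
tool_pos: [498.3, -212.3, 265.5]
tcp_rot: [-42.7, 89.7, 47.5]
ft_force: [-0.2, -0.6, -2.7]
finger_gap: 34.7
time: 10.05
tool_pos: [498.4, -212.3, 265.0]
tcp_rot: [-42.8, 89.7, 47.4]
ft_force: [1.0, -0.3, -3.3]
finger_gap: 34.4
```

Still free; probe on in 0.5 mm steps for the boss.

```bash
for i in 1; do :; done; python3 -m jog '[[[0,0,-0.0005],[0,0,0],-1],[[0,0,-0.0005],[0,0,0],-1],[[0,0,-0.0005],[0,0,0],-1],[[0,0,-0.0005],[0,0,0],-1]]'
python3 -m jog '[[[0,0,-0.0005],[0,0,0],-1],[[0,0,-0.0005],[0,0,0],-1],[[0,0,-0.0005],[0,0,0],-1],[[0,0,-0.0005],[0,0,0],-1]]'
```

```text
time: 10.38
tool_pos: [498.3, -212.3, 264.5]
tcp_rot: [-42.7, 89.7, 47.5]
ft_force: [0.8, -0.0, -2.5]
finger_gap: 34.9
time: 10.72
tool_pos: [498.4, -212.3, 264.0]
tcp_rot: [-43.1, 89.7, 47.1]
ft_force: [-0.2, -0.6, -2.8]
finger_gap: 34.7
```

```bash
python3 -m jog '[[[0,0,-0.0005],[0,0,0],-1],[[0,0,-0.0005],[0,0,0],-1],[[0,0,-0.0005],[0,0,0],-1],[[0,0,-0.0005],[0,0,0],-1]]'
python3 - <<'E'
from h import *
s,R=st();print(s["tool_pos"],s["ft_force"],s["wrist_torque"],s["finger_gap"])
import cv2
cv2.imwrite("pics/side9.png",vision.snapshot("side")[:,:,::-1])
crop("pics/side9.png",322,194,34,32,18,"pics/g5.png")
E
```

```text
time: 11.05
tool_pos: [498.4, -212.4, 263.5]
tcp_rot: [-43.6, 89.7, 46.6]
ft_force: [-0.8, -0.6, -2.1]
finger_gap: 34.6
[ 498.36246915 -212.35228629  263.54475794] [-0.79908978 -0.55513478 -2.07646652] [-0.07113367 -0.01101817 -0.02119376] 34.594449009474936
```

View pics/g5.png

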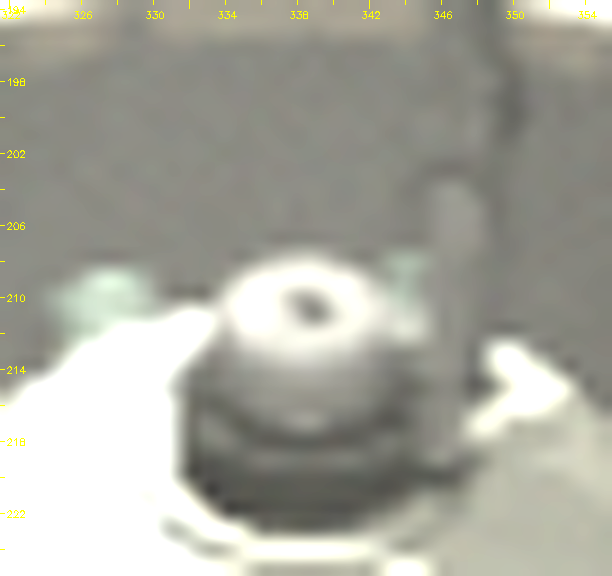

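```bash
python3 -m jog '[[[0,0,-0.0005],[0,0,0],-1],[[0,0,-0.0005],[0,0,0],-1],[[0,0,-0.0005],[0,0,0],-1],[[0,0,-0.0005],[0,0,0],-1]]'
python3 - <<'E'
from h import *
th=np.linspace(0,2*np.pi,400)
for z,r in((127,16.5),(127,21.5),(125,21.5),(124,21.5),(122.3,20),(110,26),(122.3,13),(128.3,15)):
  q=proj("side",np.c_[522.6+r*np.cos(th),-211.9+r*np.sin(th),z+0*th]);print(z,r,q.min(0).round(1),q.max(0).round(1))
E
```

```text
time: 11.43
tool_pos: [498.4, -212.3, 263.1]
tcp_rot: [-43.3, 89.7, 46.9]
ft_force: [0.4, 0.4, -1.5]
finger_gap: 34.6
127 16.5 [332.6 211.4] [344.2 218.3]
127 21.5 [330.8 210.4] [346.  219.4]
125 21.5 [330.8 211. ] [346. 220.]
124 21.5 [330.8 211.3] [346.  220.2]
122.3 20 [331.4 212.1] [345.4 220.4]
110 26 [329.3 214.3] [347.4 225.2]
122.3 13 [333.8 213.5] [343.  218.9]
128.3 15 [333.1 211.4] [343.7 217.6]
```

```bash
python3 -m jog '[[[0,0,-0.0005],[0,0,0],-1],[[0,0,-0.0005],[0,0,0],-1],[[0,0,-0.0005],[0,0,0],-1],[[0,0,-0.0005],[0,0,0],-1]]'
```

```text
time: 11.77
tool_pos: [498.4, -212.3, 262.7]
tcp_rot: [-45.7, 89.7, 44.5]
ft_force: [-0.1, 0.4, -0.3]
finger_gap: 34.7
```

```bash
python3 -m jog '[[[0,0,0],[0,0,0],-1]]'; python3 -m jog '[[[0,0,0],[0,0,0],-1]]'
```

```text
time: 11.85
tool_pos: [498.4, -212.3, 262.7]
tcp_rot: [-45.9, 89.7, 44.3]
ft_force: [-0.0, 0.2, -0.5]
finger_gap: 34.6
time: 11.93
tool_pos: [498.4, -212.3, 262.7]
tcp_rot: [-45.2, 89.7, 45.1]
ft_force: [0.3, 0.2, 0.8]
finger_gap: 35.0
```

```bash
python3 -m jog '[[[0,0,-0.0005],[0,0,0],-1],[[0,0,-0.0005],[0,0,0],-1],[[0,0,-0.0005],[0,0,0],-1],[[0,0,-0.0005],[0,0,0],-1]]'
python3 - <<'E'
from h import *
s,R=st();print(s["tool_pos"],s["ft_force"],s["wrist_torque"],s["finger_gap"])
E
```

```text
time: 12.27
tool_pos: [498.4, -212.4, 262.2]
tcp_rot: [-46.1, 89.7, 44.2]
ft_force: [-1.3, -0.0, 1.6]
finger_gap: 34.7
[ 498.38002775 -212.42982313  262.16604762] [-1.30178917 -0.02315571  1.63672377] [-0.12411638  0.25322688  0.02100719] 34.73760927499292
```

```bash
python3 -m jog '[[[0,0,0.0008],[0,0,0],-1],[[0,0,0.0016],[0,0,0],-1],[[0,0,0.0025],[0,0,0],-1],[[0,0,0.0025],[0,0,0],-1],[[0,0,0.0025],[0,0,0],-1]]'
python3 -m jog '[[[0,0,0],[0,0,0],-1],[[0,0,0],[0,0,0],-1],[[0,0,0],[0,0,0],-1],[[0,0,0],[0,0,0],-1],[[0,0,0],[0,0,0],-1]]'
python3 - <<'E'
from h import *
s,R=st();print(s["tool_pos"],s["ft_force"],s["wrist_torque"],s["finger_gap"]);print(R.as_matrix().round(4).tolist())
import cv2
for n in("side","top"):cv2.imwrite(f"pics/{n}10.png",vision.snapshot(n)[:,:,::-1])
crop("pics/side10.png",322,194,34,32,18,"pics/g6.png")
E
```

```text
time: 12.68
tool_pos: [498.3, -212.2, 264.2]
tcp_rot: [-38.1, 89.7, 52.1]
ft_force: [0.2, -0.2, -1.8]
finger_gap: 34.8
time: 13.1
tool_pos: [498.3, -212.3, 264.5]
tcp_rot: [-42.0, 89.7, 48.2]
ft_force: [0.4, 0.0, -2.9]
finger_gap: 34.6
[ 498.34147759 -212.2944614   264.47375199] [ 0.447154    0.03708572 -2.88667493] [-0.01416328 -0.00239384 -0.01460818] 34.57091510389428
[[0.0035, -1.0, -0.0039], [0.0039, -0.0039, 1.0], [-1.0, -0.0035, 0.0039]]
```

View pics/g6.png

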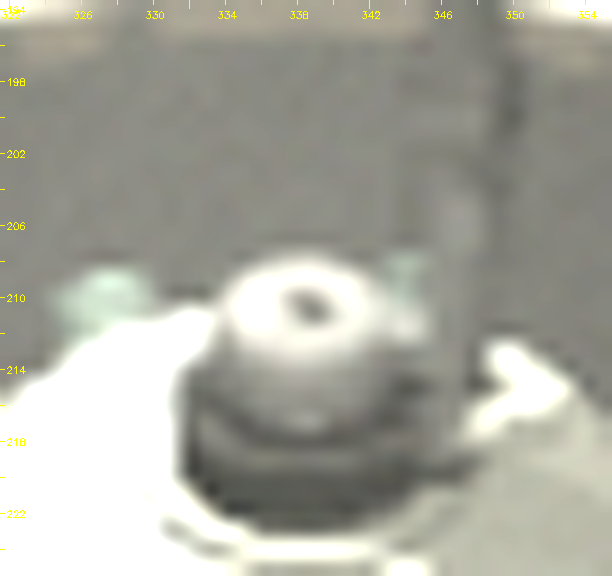

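View pics/side10.png

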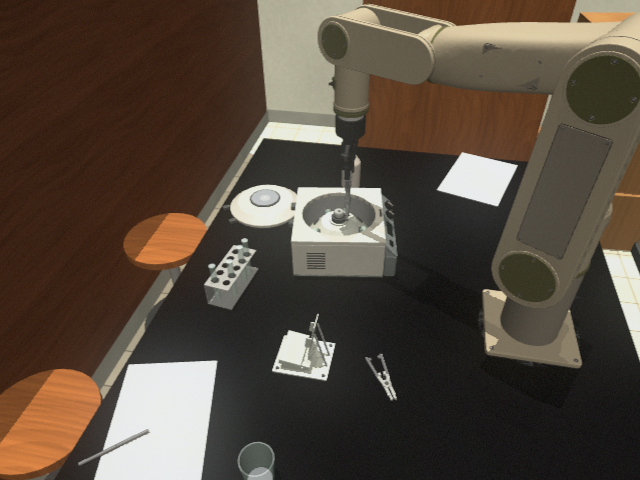

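Run:
```python
from h import *
import cv2
o=[cv2.resize(cv2.convertScaleAbs(cv2.imread(f"pics/side{i}.png")[206:228,326:352],alpha=1.8,beta=-20),None,fx=15,fy=13,interpolation=2) for i in (6,7,8,10)]
o=cv2.vconcat([cv2.hconcat(o[:2]),cv2.hconcat(o[2:])]);cv2.imwrite("pics/k.png",o)
```

```text
(no output)
```

View pics/k.png

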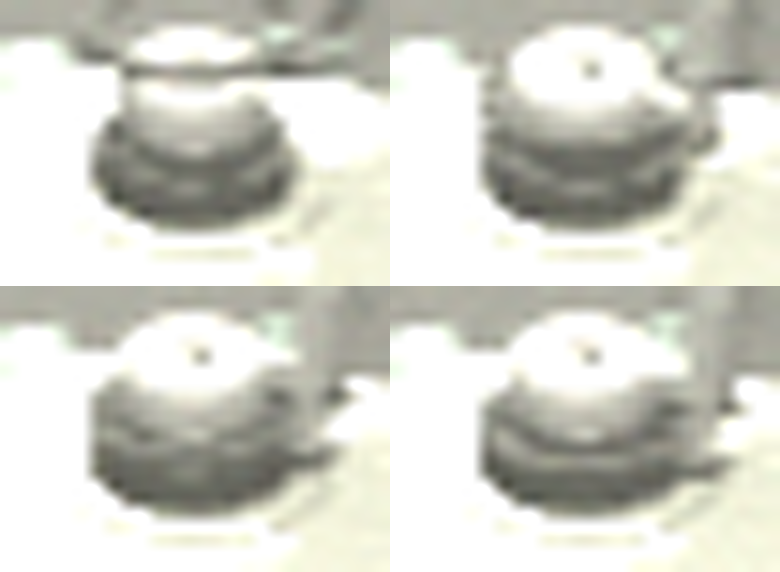

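```bash
python3 -m jog '[[[0,0,0.002],[0,0,0],-1],[[0,0,0.004],[0,0,0],-1],[[0,0,0.005],[0,0,0],-1],[[0,0,0.005],[0,0,0],-1],[[0,0,0.005],[0,0,0],-1]]'
python3 - <<'E'
from h import *
import cv2
cv2.imwrite("pics/side11.png",vision.snapshot("side")[:,:,::-1])
E
python3 -m jog '[[[0,0,-0.0015],[0,0,0],-1],[[0,0,-0.003],[0,0,0],-1],[[0,0,-0.005],[0,0,0],-1],[[0,0,-0.005],[0,0,0],-1],[[0,0,-0.005],[0,0,0],-1]]'
python3 -m jog '[[[0,0,0],[0,0,0],-1],[[0,0,0],[0,0,0],-1],[[0,0,0],[0,0,0],-1],[[0,0,0],[0,0,0],-1],[[0,0,0],[0,0,0],-1]]'
python3 - <<'E'
from h import *
import cv2
s,R=st();print(s["tool_pos"],s["ft_force"],s["wrist_torque"],s["finger_gap"])
cv2.imwrite("pics/side12.png",vision.snapshot("side")[:,:,::-1])
o=[cv2.resize(cv2.convertScaleAbs(cv2.imread(f"pics/side{i}.png")[206:228,326:352],alpha=1.8,beta=-20),None,fx=15,fy=13,interpolation=2) for i in (10,11,8,12)]
o=cv2.vconcat([cv2.hconcat(o[:2]),cv2.hconcat(o[2:])]);cv2.imwrite("pics/k2.png",o)
E
```

```text
time: 13.62
tool_pos: [498.5, -212.4, 269.8]
tcp_rot: [-47.8, 89.7, 42.4]
ft_force: [-1.2, -0.0, -3.2]
finger_gap: 34.7
time: 14.08
tool_pos: [498.2, -212.2, 264.2]
tcp_rot: [-36.9, 89.7, 53.3]
ft_force: [0.1, 0.2, -3.7]
finger_gap: 34.8
time: 14.5
tool_pos: [498.4, -212.3, 264.6]
tcp_rot: [-44.3, 89.7, 46.0]
ft_force: [-0.7, 0.5, -2.2]
finger_gap: 34.8
[ 498.36936875 -212.34825969  264.58718412] [-0.71841599  0.46085408 -2.24009272] [ 0.02231297  0.03216665 -0.00968218] 34.763416551405506
```

View pics/k2.png

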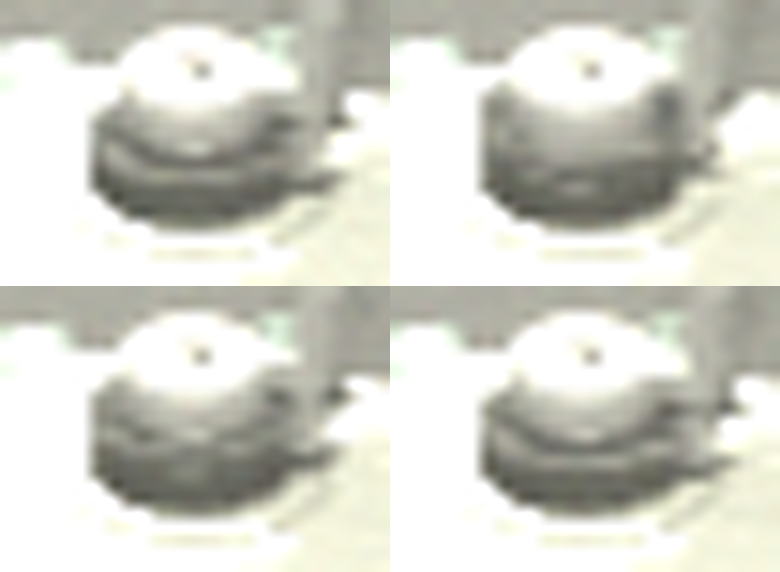

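```bash
python3 -c "
from bench import order,r
print(order.hand_in());s=r.sense();print(s['time'],s['tool_pos'],s['finger_gap'])"
```

```text
the job is handed in; nothing more can be done
None
the job is handed in; nothing more can be done
```

I handed the job in at about 14.6 s. The larger pliers, from the rest, are still gripped and squeezed, with the spread ring level around the spindle's groove.

**What I did:** I gripped the pliers at 80 N and lifted them out along their lean. I then stood them upright over the spindle and slid the ring down without any side force. I lowered it until it touched the boss lightly (about 4 N), then raised it back to about 1.4 mm above that point.

**Last checks:**
- **Squeeze:** the finger gap was 34.8 mm, against 36 mm given for the squeezed sleeves.
- **Force:** the wrist read only the pliers' weight, about 2.5 N.
- **Level:** the tool was within about 0.3° of vertical.
- **Ring on the tips:** I lifted 5 mm and the ring moved with the pliers, then I lowered it back to the same height.

**Weak points:**
- **Top camera:** the arm hid the ring from it at the spindle. I checked the fit there only with the side camera, the arm's measured position and the wrist force.
- **Height:** contact with the boss came about 1.3 mm lower than my camera estimate. I used the contact to set the final height.

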